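# Sort tested parts into specimen trays

### The job

Sort the five tested parts lying on the bench (two capacitor cans, two metal modules, one ring choke) into the three grey trays, each part into the tray that shows a specimen of its own kind. Put one part to a bay, well inside it on the bay's floor: cans standing upright, modules and choke lying flat as you found them. Leave the spanner and the trimming screwdriver that lie among the parts where they are.

Things in the scene. Friction and masses are not known exactly. Their poses are not given: they have to be found in the camera images.
- can_a: One of two equal capacitor cans, loose, standing upright: black cylinder, 35 mm across, 55 mm tall, silver disc and two small brass studs (4 mm high) on top. Origin: centre of its underside; z up along the can. About 80 g.
- can_b: One of two equal capacitor cans, loose, standing upright: black cylinder, 35 mm across, 55 mm tall, silver disc and two small brass studs (4 mm high) on top. Origin: centre of its underside; z up along the can. About 80 g.
- module_a: One of two equal closed metal modules, loose, lying flat: silver-grey box, 64 mm long (its x axis), 40 mm wide (its y axis), 32 mm high, with four screw heads and a pale blank label on top. Origin: centre of its underside; z up. About 150 g.
- module_b: One of two equal closed metal modules, loose, lying flat: silver-grey box, 64 mm long (its x axis), 40 mm wide (its y axis), 32 mm high, with four screw heads and a pale blank label on top. Origin: centre of its underside; z up. About 150 g.
- choke: The only loose ring choke (coil): a ring lying flat, copper windings over a dark core, 47 mm across, 30 mm high, with a 20 mm hole upright through it. Origin: centre of its underside; z up. About 120 g.
- tray_can: Fixed dark grey tray, specimen black can fixed at (74, 0) mm in its rear strip, top at 63 mm. x from -46 to 106 (away from robot, yaw within 9 deg), y +-82 mm. Origin: on the table under the middle of the divider between two open bays; bay centres (0, +-41) mm, inside 84 (x) by 76 (y), floor 4 mm, wall tops 12 mm above table, walls 4 thick. Trays alike, in a row in any order.
- tray_module: Fixed dark grey tray, specimen metal module (crosswise) fixed at (74, 0) mm in its rear strip, top at 37 mm. x from -46 to 106 (away from robot, yaw within 9 deg), y +-82 mm. Origin: on the table under the middle of the divider between two open bays; bay centres (0, +-41) mm, inside 84 (x) by 76 (y), floor 4 mm, wall tops 12 mm above table, walls 4 thick. Trays alike, in a row in any order.
- tray_choke: Fixed dark grey tray, specimen copper ring choke fixed at (74, 0) mm in its rear strip, top at 35 mm. x from -46 to 106 (away from robot, yaw within 9 deg), y +-82 mm. Origin: on the table under the middle of the divider between two open bays; bay centres (0, +-41) mm, inside 84 (x) by 76 (y), floor 4 mm, wall tops 12 mm above table, walls 4 thick. Trays alike, in a row in any order.
- spanner: Bystander, to be left alone: small flat steel spanner lying among the parts, 107 mm long (its x axis), up to 18 mm wide, 4 mm high. Origin: centre of its underside.
- trimmer: Bystander, to be left alone: small trimming screwdriver lying among the parts along its x axis, black handle 70 mm long, 10 mm wide and high (x from -55 to +15 mm), thin steel blade on to x = +59 mm. Origin: on its underside, 15 mm behind the front end of the handle.
Things that resemble listed ones, but are neither listed nor needed, are in the scene too. Leave any pink or red look-alike of the tray_module alone. What is shaped like the module_b but green is not meant.

How it is judged:
By the outcome, as a careful person would: the job done as asked, in the order asked, and still so for the second after the job is handed in, with the robot touching nothing.
It also fails if it takes over 128 s, if anything falls off the work surface, if the arm or the gripper's body presses on something with over 40 N, if the wrist force passes 120 N, or if a joint passes its speed limit or range.

### The arm

A 7-joint arm with a two-finger parallel gripper is mounted at the origin on the work surface. World frame = base frame: x ahead of the robot, y to its left, z up, the work surface at z = 0. Lengths are in m, angles in rad, forces in N, time in s.
With the tool pointing down it reaches from about 0.4 to 0.925 m from the base axis. Payload 5.6 kg.
Tool frame: the origin (TCP) lies on the centre line of the jaws, within the pads' length; the fingertips stand 22 mm ahead of it and the grasp point (between the pads) lies 3 mm ahead of it; x points along the fingers, y is the direction in which the jaws open and shut, and the axes are right-handed (so a half turn about x gives the same grasp; the last joint's range is limited). The gripper opens to 85 mm and grips with 20 to 120 N. Pads are 22 mm wide; open, the fingers measure 114 mm over their backs; the gripper's body (76 mm by 85 mm) begins 54 mm behind the grasp point. The pads swing forward as they close: fully open they stand 13 mm farther back than shut.
Start: joints at [1.155, 0.468, -0.012, 1.603, 0.006, 1.071, -0.056], TCP at [0.237, -0.605, 0.253] pointing down, gripper open.
Joint ranges: [-2.53, 2.53], [-0.31, 2.02], [-1.57, 1.55], [0.28, 2.44], [-1.29, 4.43], [0.15, 1.84], [-2.92, 2.92]. Speed limits (rad/s): [2.57, 2.57, 3.14, 3.14, 3.14, 3.14, 3.14].

### API

Orientations are given as a rotation vector (axis times angle).
In Python, from cell import bot, get_image, finder gives the robot as it stands. The module is installed in compiled form; this text tells all that it offers.
- The arm moves only by the tool step_arm, never from a script. Its argument "motion" is one flat list of numbers, 5 for each row, row after row: the finger opening in m, from 0 to 0.0854, then the shift along the tool's x, y, z in m, then the turn about the tool's x in rad. In form: [claw, x, y, z, turn, claw, x, y, z, turn, ...]. A call has 1 to 20 rows; each row shifts and turns the commanded pose from where the row before left it, along the tool's axes as they then stand; what a row does not reach is not made up. A row lasts 1/10 s, in which the tool goes at most 50 mm and 8.59 degrees, less where a joint would pass 70% of its speed; a pose out of reach is approached as far as the arm can. A call is refused whole if a number of a shift passes 0.05 or a number of a turn 0.15, either way. A call with a gripper value outside its range is refused whole. The fingers move at their own pace and stop on an object; the grip force is fixed at half the most. Time passes only in rows, so rows that do not move let the fingers close. It gives the time, the measured TCP pose, the force and the opening at its end, in the units of the state.
- bot.read_state(): the state, without advancing time (a new reading comes with each control period).
- get_image(name): name is "scene" or "top" or "wrist"; returns a dict with "color" (400x640x3 uint8, red, green, blue), "K" (3x3 intrinsics, pixels), "xyz" and "attitude" of the camera in the world; the wrist camera has in their place "tool_from_camera" (4x4, takes a point from camera to tool coordinates, whose origin is the TCP and whose axes are the tool frame's). Camera axes: x right, y down, z forward; pixel columns grow to the right and rows downward; lengths in m; the calibration is good to about 2 mm. A picture is of the moment at which its call begins: read the wrist's pose just before it. There is no depth.
- bot.hand_in(): hands the job in, once; it reports no verdict.
Trained networks look in a picture, given as the dict that the camera call returned (one of the last four; its "shot" number tells which), for a name from the list of things; names that differ only in an ending like _2 or _b are one class to them, and where a whole thing is asked for, a point or a joint stands for the part that bears it (a point fixed in the world has none). Each returns a list of dicts, best first, with "confidence" (0 to 1); they miss things now and then, are a little off and sometimes report something else, mostly with a low value. They report only what shows in the picture. A call takes as long as a camera call. They do not tell look-alikes from the thing itself.
- finder.spot_in(picture, query): "point" ([x, y, z] in m, in world coordinates, good to about 4 mm: the middle of the surface that is visible of it).
The state is a dict: "time_s": time; "joints": joint angles; "qvel": joint speeds; "effort": joint torques, N m; "ee_pos": TCP position; "ee_rot": TCP orientation; "wrist_force": force on the tool from outside, world axes, zero at the start; "wrist_torque": the same for the moment, N m; "opening": finger opening in m.
Only numpy, scipy, OpenCV 4.12 (cv2) and the standard library are available. Lean on these libraries where they do the work, as an engineer would, in place of code of your own. Each camera call takes 0.05 s, during which the arm holds its last target. There are 200 camera calls.

## Working session

There is one attempt and no reset: what is moved stays moved. The work goes in short steps, Python scripts to look and compute and a tool call to move; the robot and the scene stay as the last step left them, time stands still between calls to the robot, and variables do not carry over. Pictures are saved under pics/ and viewed, about 12 in all and at most 16, crops included, and the job is handed in when it is done.

Besides the shell and the picture viewer there is one more tool, called after "Call:" as name(argument=value, ...) on one line, values as JSON. step_arm: Moves the arm, as the interface text tells. Its arguments: {"type":"object","properties":{"motion":{"type":"array"}},"required":["motion"]}

```bash
mkdir -p pics; cat > h.py <<'E'
import numpy as np, cv2
from scipy.spatial.transform import Rotation as R
from cell import bot, get_image, finder
def save(p,n,crop=None,s=1):
    im=p["color"][:,:,::-1]
    if crop: x0,y0,x1,y1=crop; im=im[y0:y1,x0:x1]
    cv2.imwrite(f"pics/{n}.png",cv2.resize(im,None,fx=s,fy=s,interpolation=cv2.INTER_CUBIC))
def rot(a):
    a=np.array(a); return a if a.shape==(3,3) else (R.from_rotvec(a).as_matrix() if a.size==3 else R.from_quat(a).as_matrix())
def campose(p,st=None):
    if "xyz" in p: return np.array(p["xyz"]),rot(p["attitude"])
    T=np.array(p["tool_from_camera"]); Rt=rot(st["ee_rot"])
    return np.array(st["ee_pos"])+Rt@T[:3,3], Rt@T[:3,:3]
def proj(p,X,st=None):
    c,A=campose(p,st); q=np.array(p["K"])@(A.T@(np.array(X)-c)); return q[:2]/q[2]
def back(p,uv,z,st=None):
    c,A=campose(p,st); d=A@np.linalg.inv(p["K"])@np.array([uv[0],uv[1],1.]); return c+d*(z-c[2])/d[2]
E
python3 - <<'E'
from h import *
st=bot.read_state(); print(st)
ps={n:get_image(n) for n in ("scene","top")}
for n,p in ps.items():
    save(p,n+"0",s=1.25); print(n,p["xyz"],p["attitude"],np.array(p["K"]).tolist())
    for q in ("can_a","module_a","choke","tray_can","tray_module","tray_choke","spanner","trimmer"):
        for r in finder.spot_in(p,q): print(n,q,round(r["confidence"],2),np.round(r["point"],3),proj(p,r["point"]).round())
E
```

```text
{'time_s': 0.0, 'joints': array([ 1.15497243,  0.46836434, -0.01158271,  1.60362539,  0.00600741,
        1.07135382, -0.0562649 ]), 'qvel': array([-0.00197536, -0.00072212, -0.00130884,  0.00051532,  0.000587  ,
        0.00190846, -0.00110766]), 'effort': array([-4.49793743e-05, -5.32384086e+01,  2.14615330e-02, -2.51297235e+01,
        1.14134559e-02,  7.90091290e-03, -4.91241522e-06]), 'ee_pos': array([ 0.23650286, -0.60490536,  0.25234586]), 'ee_rot': array([ 2.01794111,  0.38233036, -2.01886794]), 'wrist_force': array([-0.79750609,  1.24877618,  0.12656305]), 'wrist_torque': array([ 0.00903684, -0.0436553 , -0.05926728]), 'opening': 0.08510609607680987}
scene [0.8792273  0.23939958 0.87180215] [-1.39491519 -2.39175721  0.68596077] [[434.9001926748334, 0.0, 320.1192291005687], [0.0, 434.9001926748334, 191.92494402737367], [0.0, 0.0, 1.0]]
scene can_a 0.74 [0.482 0.147 0.059] [372. 243.]
scene can_a 0.71 [0.458 0.336 0.055] [463. 276.]
scene can_a 0.18 [ 0.654 -0.001  0.004] [269. 287.]
scene module_a 0.95 [ 0.381 -0.2    0.035] [260. 149.]
scene module_a 0.89 [ 0.46  -0.012  0.0
[... 823 characters left out ...]
54] [265. 173.]
top module_a 0.98 [ 0.438 -0.317  0.031] [469. 188.]
top module_a 0.89 [ 0.372 -0.208  0.034] [422. 216.]
top module_a 0.82 [ 0.446 -0.016  0.033] [337. 184.]
top module_a 0.66 [ 0.652 -0.226  0.005] [424. 104.]
top choke 0.58 [ 0.471 -0.147  0.029] [394. 174.]
top tray_can 0.95 [0.638 0.222 0.003] [239. 109.]
top tray_module 0.95 [ 0.198 -0.298  0.003] [462. 295.]
top tray_module 0.91 [0.266 0.243 0.005] [223. 263.]
top tray_module 0.86 [ 0.649 -0.009  0.001] [334. 105.]
top tray_choke 0.62 [ 0.655 -0.23   0.007] [426. 102.]
top tray_choke 0.45 [0.451 0.33  0.056] [183. 179.]
top spanner 0.45 [0.447 0.082 0.005] [295. 186.]
top trimmer 0.43 [ 0.435 -0.087  0.011] [367. 191.]
```

View pics/scene0.png

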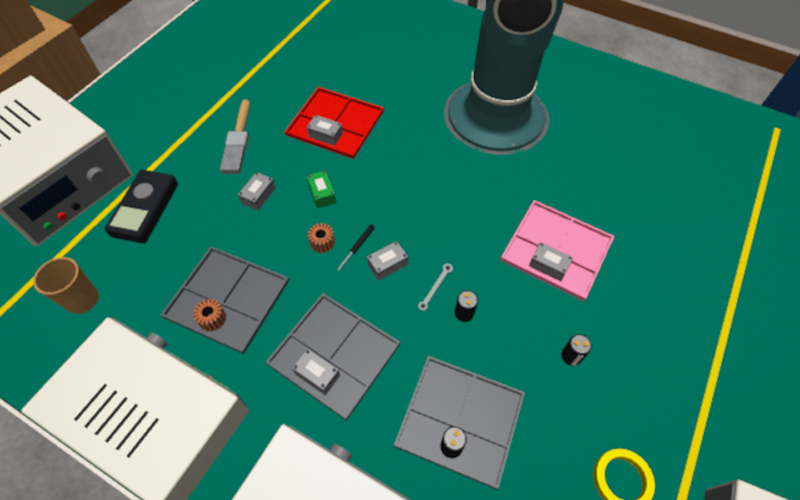

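View pics/top0.png

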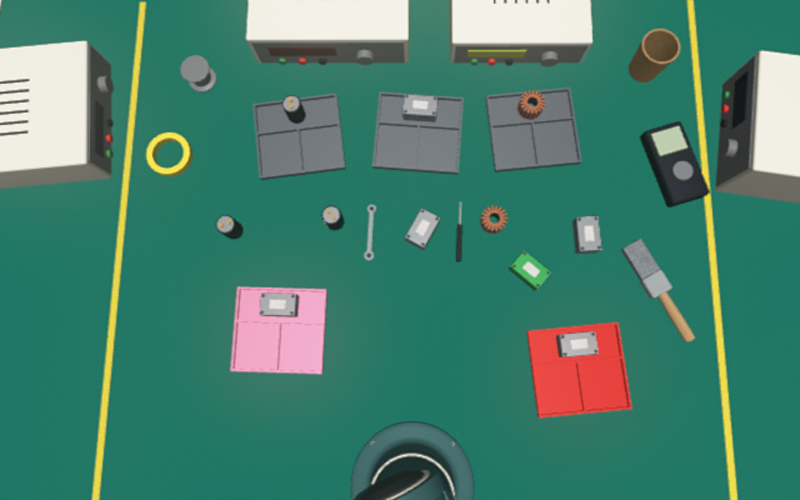

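The scene shows three grey trays, which in the top view are can (300,135), module (418,132) and choke (533,130). The pink and red trays are decoys. The grey modules at top view (423,228) and (588,233) fit the description; the green one at (530,270) does not. The cans are at (228,227) and (332,216), and the choke is at (494,218). Next I'll take one enlarged crop plus outlines for the yaws.

```bash
python3 - <<'E'
from h import *
p=get_image("top"); save(p,"top1",(160,140,500,225),2.35)
im=p["color"].astype(int); r,g,b=im[...,0],im[...,1],im[...,2]
sat=im.max(2)-im.min(2); val=im.max(2)
grey=((sat<30)&(val<140)&(val>50)).astype(np.uint8)
for n,c in (("can",(239,109)),("module",(334,105)),("choke",(426,104))):
    m=np.zeros_like(grey); x0,y0=c[0]-42,c[1]-42; m[y0:y0+84,x0:x0+84]=grey[y0:y0+84,x0:x0+84]
    m=cv2.morphologyEx(m,cv2.MORPH_CLOSE,np.ones((7,7)))
    cs,_=cv2.findContours(m,0,2); c=max(cs,key=cv2.contourArea)
    q=cv2.boxPoints(cv2.minAreaRect(c)); W=np.array([back(p,u,0.01) for u in q])[:,:2]
    W=W[np.argsort(W[:,0])]; nr=W[:2][np.argsort(W[:2,1])]; fr=W[2:][np.argsort(W[2:,1])]
    ax=fr.mean(0)-nr.mean(0); yw=np.arctan2(ax[1],ax[0]); e=ax/np.linalg.norm(ax)
    print("tray",n,"len",np.linalg.norm(ax).round(4),"wid",np.linalg.norm(nr[1]-nr[0]).round(4),"yawdeg",np.degrees(yw).round(2),"org",(W.mean(0)-0.03*e).round(4))
silver=((sat<40)&(val>110)).astype(np.uint8)
for c in ((337,184),(469,188)):
    m=np.zeros_like(silver); m[c[1]-20:c[1]+20,c[0]-20:c[0]+20]=silver[c[1]-20:c[1]+20,c[0]-20:c[0]+20]
    cs,_=cv2.findContours(m,0,2); k=max(cs,key=cv2.contourArea)
    q=cv2.boxPoints(cv2.minAreaRect(k)); W=np.array([back(p,u,0.032) for u in q])[:,:2]
    a,b2=W[1]-W[0],W[2]-W[1]; l=a if np.hypot(*a)>np.hypot(*b2) else b2
    print("module",W.mean(0).round(4),np.hypot(*a).round(4),np.hypot(*b2).round(4),"yaw",np.degrees(np.arctan2(l[1],l[0]))%180)
w=get_image("wrist"); print(np.array(w["tool_from_camera"]).round(4).tolist(),w["K"])
E
```

```text
tray can len 0.1638 wid 0.1635 yawdeg 8.41 org [0.6108 0.2182]
tray module len 0.1551 wid 0.1628 yawdeg -3.81 org [ 0.6145 -0.0069]
tray choke len 0.1581 wid 0.1662 yawdeg 4.71 org [ 0.6219 -0.2332]
module [ 0.4521 -0.0176] 0.0643 0.0407 yaw 151.47049917866374
module [ 0.4423 -0.3205] 0.04 0.0639 yaw 3.2166949989873217
[[0.0004, -0.3196, 0.9476, -0.121], [1.0, -0.0014, -0.001, 0.0001], [0.0017, 0.9476, 0.3196, -0.0835], [0.0, 0.0, 0.0, 1.0]] [[313.26480705   0.         320.35518656]
 [  0.         313.26480705 202.54110673]
 [  0.           0.           1.        ]]
```

View pics/top1.png

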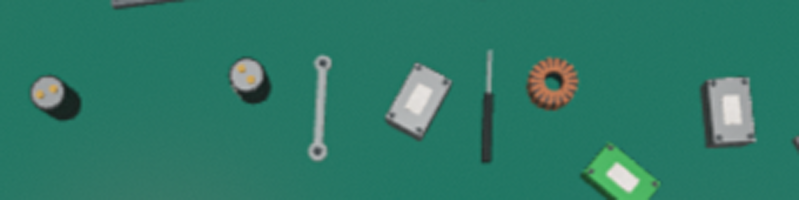

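```bash
cat >> h.py <<'E'
def plan(xyz,phi_deg,st=None):
    "turn (rad, mod 180 deg) then shift in tool axes after the turn"
    st=st or bot.read_state(); M=rot(st["ee_rot"]); y=M[:,1]
    cur=np.degrees(np.arctan2(y[1],y[0])); d=(cur-phi_deg+90)%180-90   # tool x is down: +turn lowers yaw
    M2=M@R.from_rotvec([np.radians(d),0,0]).as_matrix()
    print("t",round(st["time_s"],2),"pos",np.round(st["ee_pos"],4),"yaw",cur.round(1),"down",M[:,0].round(3),"q7",st["joints"][6].round(2),"F",np.round(st["wrist_force"],1),"op",round(st["opening"],4))
    print("turn",np.radians(d).round(3),"shift",(M2.T@(np.array(xyz)-st["ee_pos"])).round(4))
E
python3 -c "
from h import *
plan((.4423,-.3205,.2),93.2); plan((.4423,-.3205,.2),-86.8+180)
print(rot(bot.read_state()['ee_rot']).round(3))"
```

```text
t 1.0 pos [ 0.2367 -0.6054  0.2533] yaw -68.6 down [-0. -0. -1.] q7 -0.06 F [ 0.3  0.6 -0. ] op 0.0854
turn 0.317 shift [ 0.0533 -0.2729 -0.2212]
t 1.0 pos [ 0.2367 -0.6054  0.2533] yaw -68.6 down [-0. -0. -1.] q7 -0.06 F [ 0.3  0.6 -0. ] op 0.0854
turn 0.317 shift [ 0.0533 -0.2729 -0.2212]
[[-0.     0.364 -0.931]
 [-0.    -0.931 -0.364]
 [-1.     0.     0.   ]]
```

Call:
step_arm(motion=[0.07, 0.01, 0, 0, 0.1, 0.07, 0.01, 0, 0, 0.1, 0.07, 0.01, 0, 0, 0.117, 0.07, 0, -0.028, -0.022, 0, 0.07, 0, -0.028, -0.022, 0, 0.07, 0, -0.028, -0.022, 0, 0.07, 0, -0.028, -0.022, 0, 0.07, 0, -0.028, -0.022, 0, 0.07, 0, -0.028, -0.022, 0, 0.07, 0, -0.028, -0.022, 0, 0.07, 0, -0.028, -0.022, 0, 0.07, 0, -0.028, -0.022, 0, 0.07, 0, -0.021, -0.023, 0, 0.07, 0, 0, 0, 0, 0.07, 0, 0, 0, 0])

```text
time_s: 2.5
ee_pos: [0.4425, -0.3201, 0.2234]
ee_rot: [2.192, 0.063, -2.192]
wrist_force: [-0.6, -0.6, -0.2]
opening: 0.0698
```

```bash
cat >> h.py <<'E'
def look(n,q,box=None,zs=0.032):
    st=bot.read_state(); p=get_image("wrist"); save(p,n)
    for r in finder.spot_in(p,q)[:4]: print(q,round(r["confidence"],2),np.round(r["point"],4),proj(p,r["point"],st).round())
    im=p["color"].astype(int); sat=im.max(2)-im.min(2); val=im.max(2)
    return p,st,sat,val
E
python3 - <<'E'
from h import *
p,st,sat,val=look("w1","module_a")
plan((.4423,-.3205,.03),93.2)
for z in (0,.032): print(proj(p,(.4423,-.3205,z),st))
E
```

```text
module_a 0.79 [ 0.4481 -0.3188  0.0332] [320. 177.]
module_a 0.69 [ 0.3802 -0.2197  0.0285] [226. 231.]
module_a 0.55 [ 0.4549 -0.0254  0.0343] [ 25. 155.]
t 2.6 pos [ 0.4413 -0.3215  0.2232] yaw -86.9 down [-0.001 -0.001 -1.   ] q7 -0.97 F [ 0.4  0.3 -0.2] op 0.0701
turn -0.002 shift [ 0.1932 -0.0011 -0.0011]
[321.08332015 175.2317819 ]
[321.14151298 182.59729608]
```

View pics/w1.png

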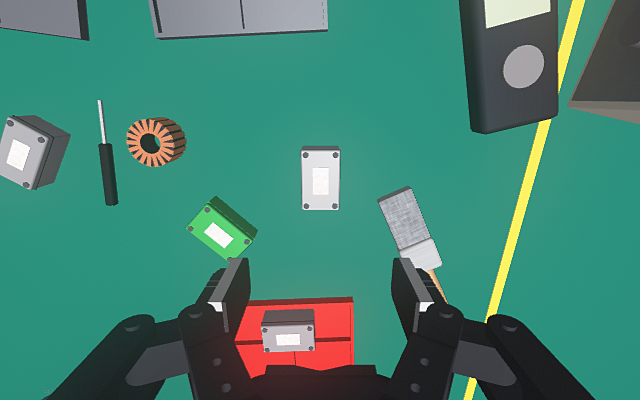

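The wrist view shows the grey module at (320,178), aligned with the jaws, with the green one at (220,228) and the spatula clear of it. I'll correct by 4 mm and descend.

Call:
step_arm(motion=[0.07, 0.02, 0, -0.004, 0, 0.07, 0.03, 0, 0, 0, 0.07, 0.03, 0, 0, 0, 0.07, 0.03, 0, 0, 0, 0.07, 0.03, 0, 0, 0, 0.07, 0.025, 0, 0, 0, 0.07, 0.018, 0, 0, 0, 0.07, 0.01, 0, 0, 0, 0.07, 0, 0, 0, 0, 0.03, 0, 0, 0, 0, 0.03, 0, 0, 0, 0, 0.03, 0, 0, 0, 0, 0.03, 0, 0, 0, 0, 0.03, 0, 0, 0, 0, 0.03, 0, 0, 0, 0])

```text
time_s: 4.1
ee_pos: [0.447, -0.321, 0.0317]
ee_rot: [2.195, 0.059, -2.19]
wrist_force: [-0.9, 0.2, 6.8]
opening: 0.0389
```

```bash
python3 - <<'E'
from h import *
def bay(o,yaw,s):
    a=np.radians(yaw); return (o[0]-s*.041*np.sin(a), o[1]+s*.041*np.cos(a))
for n,o,y in (("mod",(.613,-.0069),-3.8),("can",(.605,.217),8.4),("choke",(.619,-.2334),4.7)):
    print(n,np.round(bay(o,y,1),4),np.round(bay(o,y,-1),4))
b=bay((.613,-.0069),-3.8,-1)
plan((b[0],b[1],.15),-3.8)
E
```

```text
mod [0.6157 0.034 ] [ 0.6103 -0.0478]
can [0.599  0.2576] [0.611  0.1764]
choke [ 0.6156 -0.1925] [ 0.6224 -0.2743]
t 4.1 pos [ 0.447  -0.321   0.0317] yaw -86.8 down [ 0.002 -0.002 -1.   ] q7 -1.01 F [-0.9  0.2  6.8] op 0.0389
turn -1.449 shift [-0.1185  0.1451 -0.2832]
```

Call:
step_arm(motion=[0.03, -0.02, 0, 0, 0, 0.03, -0.025, 0, 0, 0, 0.03, -0.025, 0, 0, -0.121, 0.03, -0.025, 0, 0, -0.121, 0.03, -0.025, 0, 0, -0.121, 0.03, -0.01, 0, 0, -0.121, 0.03, 0, 0, 0, -0.121, 0.03, 0, 0, 0, -0.121, 0.03, 0, 0, 0, -0.121, 0.03, 0, 0, 0, -0.121, 0.03, 0, 0, 0, -0.121, 0.03, 0, 0, 0, -0.121, 0.03, 0, 0, 0, -0.121, 0.03, 0, 0, 0, -0.118, 0.03, 0, 0, 0, 0])

```text
time_s: 5.6
ee_pos: [0.4458, -0.3202, 0.1602]
ee_rot: [1.258, 1.178, -1.258]
wrist_force: [-0.1, -0.4, -1.8]
opening: 0.0387
```

Call:
step_arm(motion=[0.03, 0, 0.007, -0.013, 0, 0.03, 0, 0.013, -0.026, 0, 0.03, 0, 0.013, -0.026, 0, 0.03, 0, 0.013, -0.026, 0, 0.03, 0, 0.013, -0.026, 0, 0.03, 0, 0.013, -0.026, 0, 0.03, 0, 0.013, -0.026, 0, 0.03, 0, 0.013, -0.026, 0, 0.03, 0, 0.013, -0.026, 0, 0.03, 0, 0.013, -0.026, 0, 0.03, 0, 0.013, -0.026, 0, 0.03, 0, 0.008, -0.01, 0, 0.03, 0, 0, 0, 0, 0.03, 0, 0, 0, 0])

```text
time_s: 7.0
ee_pos: [0.6089, -0.0484, 0.1599]
ee_rot: [1.257, 1.177, -1.26]
wrist_force: [-0.5, -0.3, -0.9]
opening: 0.0389
```

```bash
python3 - <<'E'
from h import *
plan((.6103,-.0478,.036),-3.8)
p,st,s,v=look("w2","module_a")
for z in (.004,.012): 
  for dx,dy in ((-42,-38),(42,-38),(42,38),(-42,38)):
    a=np.radians(-3.8); e=np.array([np.cos(a),np.sin(a)]);n=np.array([-e[1],e[0]])
    c=np.array([.6103,-.0478])+e*dx/1e3+n*dy/1e3; print(z,dx,dy,proj(p,(*c,z),st).round())
E
```

```text
t 7.0 pos [ 0.6089 -0.0484  0.1599] yaw -3.9 down [-0.001 -0.001 -1.   ] q7 -0.29 F [-0.5 -0.3 -0.9] op 0.0389
turn -0.001 shift [ 0.1239  0.0015 -0.0008]
module_a 0.58 [ 0.4571 -0.0134  0.0336] [129. 173.]
module_a 0.57 [ 0.3865 -0.1946  0.031 ] [109. 353.]
0.004 -42 -38 [277. 229.]
0.004 42 -38 [365. 229.]
0.004 42 38 [368. 149.]
0.004 -42 38 [273. 150.]
0.012 -42 -38 [276. 232.]
0.012 42 -38 [366. 232.]
0.012 42 38 [370. 151.]
0.012 -42 38 [272. 151.]
```

View pics/w2.png

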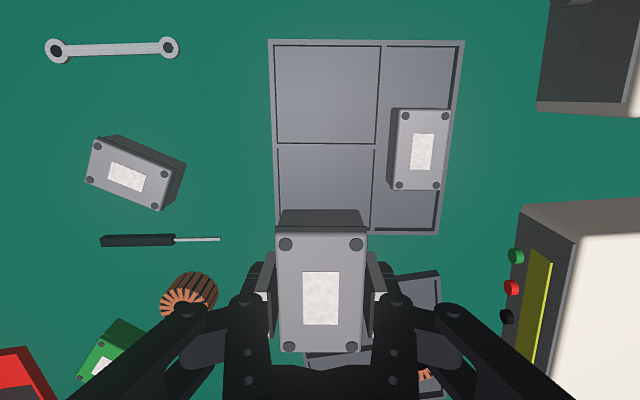

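The module is held square. The right bay's inner edges show at u 278–374, v ~147–229, about 5 mm further out in x than estimated. I'll correct for that and lower.

Call:
step_arm(motion=[0.03, 0.02, 0.006, -0.002, 0, 0.03, 0.025, 0, 0, 0, 0.03, 0.025, 0, 0, 0, 0.03, 0.02, 0, 0, 0, 0.03, 0.015, 0, 0, 0, 0.03, 0.01, 0, 0, 0, 0.03, 0.005, 0, 0, 0, 0.03, 0.0035, 0, 0, 0, 0.03, 0, 0, 0, 0, 0.055, 0, 0, 0, 0, 0.055, 0, 0, 0, 0, 0.055, 0, 0, 0, 0, 0.055, -0.015, 0, 0, 0, 0.055, -0.025, 0, 0, 0, 0.055, -0.03, 0, 0, 0, 0.055, -0.03, 0, 0, 0, 0.055, -0.04, 0, 0, 0, 0.055, -0.02, 0, 0, 0, 0.055, 0, 0, 0, 0])

```text
time_s: 9.0
ee_pos: [0.6179, -0.0456, 0.202]
ee_rot: [1.261, 1.171, -1.252]
wrist_force: [0.4, 0.6, -1.1]
opening: 0.0547
```

```bash
python3 - <<'E'
from h import *
p=get_image("top"); save(p,"top2",(290,60,480,200),4)
plan((.4555,-.0165,.2),61.5)
E
```

```text
t 9.05 pos [ 0.6166 -0.0458  0.1996] yaw -3.8 down [ 0.004 -0.001 -1.   ] q7 -0.27 F [ 1.  -0.  -1.6] op 0.0547
turn -1.139 shift [-0.0011 -0.0511 -0.1556]
```

Call:
step_arm(motion=[0.065, 0, 0, 0, -0.114, 0.065, 0, 0, 0, -0.114, 0.065, 0, 0, 0, -0.114, 0.065, 0, 0, 0, -0.114, 0.065, 0, 0, 0, -0.114, 0.065, 0, 0, 0, -0.114, 0.065, 0, 0, 0, -0.114, 0.065, 0, 0, 0, -0.114, 0.065, 0, 0, 0, -0.114, 0.065, 0, 0, 0, -0.113, 0.065, 0, -0.0085, -0.026, 0, 0.065, 0, -0.0085, -0.026, 0, 0.065, 0, -0.0085, -0.026, 0, 0.065, 0, -0.0085, -0.026, 0, 0.065, 0, -0.0085, -0.026, 0, 0.065, 0, -0.0085, -0.026, 0, 0.065, 0, 0, 0, 0, 0.065, 0, 0, 0, 0])

```text
time_s: 10.85
ee_pos: [0.4538, -0.0165, 0.1966]
ee_rot: [0.39, 1.536, -0.391]
wrist_force: [-0.3, -1.0, 0.2]
opening: 0.065
```

```bash
cat >> h.py <<'E'
def boxfit(p,st,sat,val,uv,z=.032,h=60,vmin=110):
    m=((sat<30)&(val>vmin)).astype(np.uint8); w=np.zeros_like(m); u,v=map(int,uv); sl=np.s_[max(0,v-h):v+h,max(0,u-h):u+h]; w[sl]=m[sl]
    cs,_=cv2.findContours(w,0,2); k=max(cs,key=cv2.contourArea)
    q=cv2.boxPoints(cv2.minAreaRect(k)); W=np.array([back(p,a,z,st) for a in q])[:,:2]
    a,b=W[1]-W[0],W[2]-W[1]; l=a if np.hypot(*a)>np.hypot(*b) else b
    print("px",q.mean(0).round(),"ctr",W.mean(0).round(4),"sides",np.hypot(*a).round(4),np.hypot(*b).round(4),"yaw",np.degrees(np.arctan2(l[1],l[0])).round(1))
E
python3 - <<'E'
from h import *
p,st,s,v=look("w3","module_a")
print(proj(p,(.4555,-.0165,.032),st))
boxfit(p,st,s,v,proj(p,(.4555,-.0165,.032),st),vmin=150)
plan((.4555,-.0165,.03),61.5)
E
```

```text
module_a 0.96 [ 0.3767 -0.2064  0.031 ] [111. 210.]
module_a 0.84 [ 0.4488 -0.0165  0.0342] [317. 184.]
module_a 0.84 [ 0.6023 -0.0447  0.0398] [363. 319.]
[320.44448442 189.13125939]
px [320. 186.] ctr [ 0.4537 -0.0165] sides 0.0375 0.0619 yaw -27.5
t 10.95 pos [ 0.4549 -0.0164  0.1967] yaw 61.4 down [ 0.  0. -1.] q7 0.73 F [ 0.4 -0.8  0.5] op 0.0648
turn -0.001 shift [1.667e-01 1.000e-04 6.000e-04]
```

View pics/w3.png

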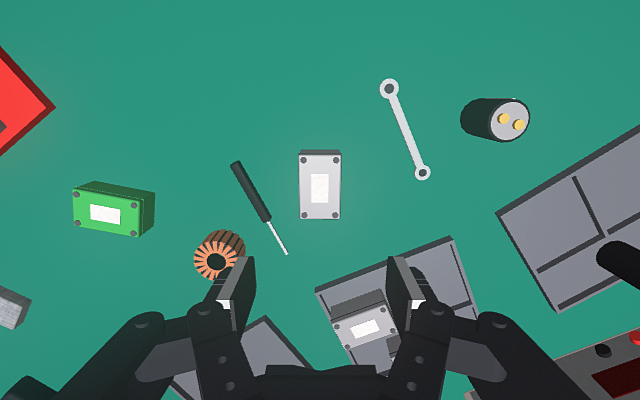

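The module is at (320,186), square to the jaws. The trimmer handle at (250,190) and the spanner at (405,130) will be clear with a narrower opening.

Call:
step_arm(motion=[0.055, 0.02, 0, 0.001, 0, 0.055, 0.03, 0, 0, 0, 0.055, 0.03, 0, 0, 0, 0.055, 0.03, 0, 0, 0, 0.055, 0.025, 0, 0, 0, 0.055, 0.018, 0, 0, 0, 0.055, 0.012, 0, 0, 0, 0.055, 0, 0, 0, 0, 0.03, 0, 0, 0, 0, 0.03, 0, 0, 0, 0, 0.03, 0, 0, 0, 0, 0.03, 0, 0, 0, 0, 0.03, 0, 0, 0, 0, 0.03, -0.02, 0, 0, 0, 0.03, -0.03, 0, 0, 0, 0.03, -0.03, 0, 0, 0, 0.03, -0.03, 0, 0, 0, 0.03, -0.02, 0, 0, 0, 0.03, 0, 0, 0, 0])

```text
time_s: 12.85
ee_pos: [0.4567, -0.0168, 0.164]
ee_rot: [0.39, 1.53, -0.39]
wrist_force: [-0.2, -0.3, -2.7]
opening: 0.0386
```

```bash
python3 - <<'E'
from h import *
plan((.6205,.0353,.036),-3.8)
E
```

```text
t 12.85 pos [ 0.4567 -0.0168  0.164 ] yaw 61.4 down [ 0.005 -0.001 -1.   ] q7 0.67 F [-0.2 -0.3 -2.7] op 0.0386
turn 1.139 shift [ 0.1288  0.1594 -0.063 ]
```

Call:
step_arm(motion=[0.03, 0, 0, 0, 0.114, 0.03, 0, 0, 0, 0.114, 0.03, 0, 0, 0, 0.114, 0.03, 0, 0, 0, 0.114, 0.03, 0, 0, 0, 0.114, 0.03, 0, 0, 0, 0.114, 0.03, 0, 0, 0, 0.114, 0.03, 0, 0, 0, 0.114, 0.03, 0, 0, 0, 0.114, 0.03, 0, 0, 0, 0.113, 0.03, 0, 0.02, -0.008, 0, 0.03, 0, 0.02, -0.008, 0, 0.03, 0, 0.02, -0.008, 0, 0.03, 0, 0.02, -0.008, 0, 0.03, 0, 0.02, -0.008, 0, 0.03, 0, 0.02, -0.008, 0, 0.03, 0, 0.02, -0.008, 0, 0.03, 0, 0.019, -0.007, 0, 0.03, 0, 0, 0, 0, 0.03, 0, 0, 0, 0])

```text
time_s: 14.85
ee_pos: [0.6168, 0.0358, 0.1598]
ee_rot: [1.255, 1.179, -1.26]
wrist_force: [-0.7, 0.5, -2.3]
opening: 0.0387
```

```bash
python3 - <<'E'
from h import *
plan((.6205,.0353,.036),-3.8)
p,st,s,v=look("w4","module_a")
for dx,dy in ((-42,-38),(42,-38),(42,38),(-42,38)):
    a=np.radians(-3.8); e=np.array([np.cos(a),np.sin(a)]);n=np.array([-e[1],e[0]])
    c=np.array([.6205,.0353])+e*dx/1e3+n*dy/1e3; print(dx,dy,proj(p,(*c,.012),st).round())
E
```

```text
t 14.85 pos [0.6168 0.0358 0.1598] yaw -3.8 down [-0.003 -0.    -1.   ] q7 -0.44 F [-0.7  0.5 -2.3] op 0.0387
turn 0.001 shift [1.238e-01 4.100e-03 1.000e-04]
module_a 0.7 [0.6172 0.0451 0.1615] [318. 275.]
-42 -38 [279. 233.]
42 -38 [369. 233.]
42 38 [373. 152.]
-42 38 [275. 152.]
```

View pics/w4.png

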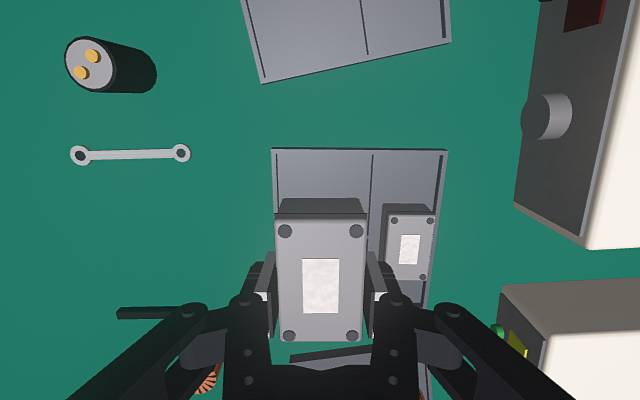

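The left bay's inner edges (u 277–371, v 153) match the prediction, so I'll lower.

Call:
step_arm(motion=[0.03, 0.02, 0.002, 0, 0, 0.03, 0.025, 0, 0, 0, 0.03, 0.025, 0, 0, 0, 0.03, 0.02, 0, 0, 0, 0.03, 0.015, 0, 0, 0, 0.03, 0.01, 0, 0, 0, 0.03, 0.005, 0, 0, 0, 0.03, 0.004, 0, 0, 0, 0.03, 0, 0, 0, 0, 0.055, 0, 0, 0, 0, 0.055, 0, 0, 0, 0, 0.055, 0, 0, 0, 0, 0.055, -0.015, 0, 0, 0, 0.055, -0.025, 0, 0, 0, 0.055, -0.03, 0, 0, 0, 0.055, -0.03, 0, 0, 0, 0.055, -0.04, 0, 0, 0, 0.055, -0.02, 0, 0, 0, 0.055, 0, 0, 0, 0])

```text
time_s: 16.85
ee_pos: [0.6221, 0.0362, 0.203]
ee_rot: [1.262, 1.172, -1.251]
wrist_force: [0.3, -0.5, 0.2]
opening: 0.0548
```

```bash
python3 - <<'E'
from h import *
plan((.476,.146,.2),0)
E
```

```text
t 16.85 pos [0.6221 0.0362 0.203 ] yaw -3.8 down [ 0.008  0.    -1.   ] q7 -0.42 F [ 0.3 -0.5  0.2] op 0.0548
turn -0.066 shift [ 0.0018 -0.1461 -0.1098]
```

Call:
step_arm(motion=[0.06, 0, 0, 0, -0.107, 0.06, 0, 0, 0, -0.106, 0.06, 0, -0.021, -0.0215, 0, 0.06, 0, -0.021, -0.0215, 0, 0.06, 0, -0.021, -0.0215, 0, 0.06, 0, -0.021, -0.0215, 0, 0.06, 0, -0.021, -0.0215, 0, 0.06, 0, -0.023, -0.0225, 0, 0.06, 0, 0, 0, 0, 0.06, 0, 0, 0, 0])

```text
time_s: 17.85
ee_pos: [0.4739, 0.1456, 0.1979]
ee_rot: [1.099, 1.275, -1.099]
wrist_force: [0.2, 0.5, 0.2]
opening: 0.0599
```

```bash
python3 - <<'E'
from h import *
p,st,s,v=look("w5","can_a"); look("w5","spanner"); 
plan((.475,.146,.035),8.4)
print(proj(p,(.475,.146,.055),st))
E
```

```text
can_a 0.65 [0.4692 0.1545 0.0531] [315. 184.]
spanner 0.83 [0.448  0.0836 0.0033] [287. 231.]
t 18.05 pos [0.475  0.1446 0.1976] yaw 8.3 down [-0. -0. -1.] q7 -0.47 F [0.2 0.5 0.6] op 0.0597
turn -0.001 shift [ 0.1626  0.0002 -0.0013]
[320.40575278 195.1918625 ]
```

View pics/w5.png

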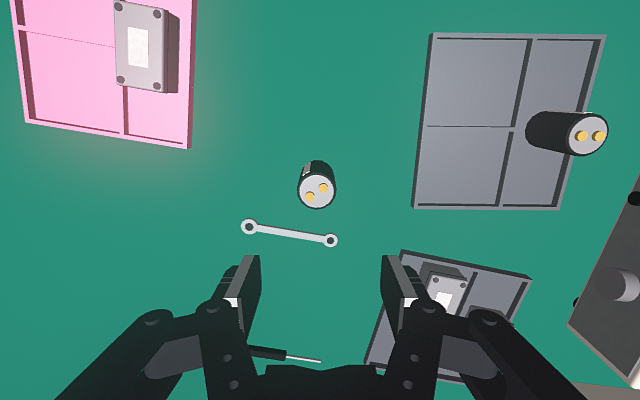

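The can top is at (317,191), about 3 mm off prediction. The spanner at (290,232) is clear of the jaw line. The can tray's outer corners are at (432,33), (606,35), (558,209) and (412,207).

Call:
step_arm(motion=[0.06, 0.02, -0.003, -0.0045, 0, 0.06, 0.03, 0, 0, 0, 0.06, 0.03, 0, 0, 0, 0.06, 0.03, 0, 0, 0, 0.06, 0.025, 0, 0, 0, 0.06, 0.015, 0, 0, 0, 0.06, 0.01, 0, 0, 0, 0.06, 0, 0, 0, 0, 0.025, 0, 0, 0, 0, 0.025, 0, 0, 0, 0, 0.025, 0, 0, 0, 0, 0.025, 0, 0, 0, 0, 0.025, 0, 0, 0, 0, 0.025, -0.02, 0, 0, 0, 0.025, -0.03, 0, 0, 0, 0.025, -0.03, 0, 0, 0, 0.025, -0.03, 0, 0, 0, 0.025, -0.02, 0, 0, 0, 0.025, 0, 0, 0, 0])

```text
time_s: 19.95
ee_pos: [0.4723, 0.1499, 0.1707]
ee_rot: [1.104, 1.271, -1.096]
wrist_force: [-0.2, 0.7, -1.3]
opening: 0.0339
```

```bash
python3 - <<'E'
from h import *
p=get_image("wrist")  # only for K and tool_from_camera
st={"ee_pos":np.array([.4745,.145,.1977]),"ee_rot":[1.099,1.275,-1.099]}
W=np.array([back(p,u,.012,st)[:2] for u in ((412,207),(432,33),(606,35),(558,209))]); print(W.round(4))
nr,nl,fl,fr=W; n=(nl-nr); y=np.degrees(np.arctan2(-n[0],n[1])); e=np.array([np.cos(np.radians(y)),np.sin(np.radians(y))])
o=(nr+nl)/2+.046*e; print("wid",np.hypot(*n),"len",np.hypot(*((fl+fr-nr-nl)/2)),"yaw",y,"org",o)
m=np.array([-e[1],e[0]])*.041; print("bays",o+m,o-m)
plan((*(o-m),.04),8.4)
E
```

```text
[[0.5737 0.1334]
 [0.5524 0.2933]
 [0.7036 0.3141]
 [0.7247 0.1534]]
wid 0.16130514383063319 len 0.1525162875911499 yaw 7.572297679754996 org [0.60862762 0.21941021]
bays [0.60322476 0.26005266] [0.61403048 0.17876775]
t 20.0 pos [0.4714 0.1494 0.1691] yaw 8.4 down [ 0.003  0.    -1.   ] q7 -0.52 F [-0.3 -0.4 -0.3] op 0.0337
turn -0.0 shift [ 0.1295  0.145  -0.0083]
```

Call:
step_arm(motion=[0.025, 0, 0.01, -0.001, 0, 0.025, 0, 0.02, -0.001, 0, 0.025, 0, 0.025, -0.001, 0, 0.025, 0, 0.025, -0.001, 0, 0.025, 0, 0.025, -0.001, 0, 0.025, 0, 0.02, -0.001, 0, 0.025, 0, 0.015, -0.001, 0, 0.025, 0, 0.005, -0.001, 0, 0.025, 0, 0, 0, 0, 0.025, 0, 0, 0, 0, 0.025, 0.02, 0, 0, 0, 0.025, 0.03, 0, 0, 0, 0.025, 0.03, 0, 0, 0, 0.025, 0.02, 0, 0, 0, 0.025, 0.01, 0, 0, 0, 0.025, 0.005, 0, 0, 0, 0.025, 0, 0, 0, 0])

```text
time_s: 21.7
ee_pos: [0.6128, 0.1786, 0.0529]
ee_rot: [1.1, 1.275, -1.1]
wrist_force: [-0.1, -0.4, -0.3]
opening: 0.0337
```

```bash
python3 - <<'E'
from h import *
plan((.614,.1788,.042),7.8)
save(get_image("wrist"),"w6")
E
```

```text
t 21.7 pos [0.6128 0.1786 0.0529] yaw 8.4 down [-0. -0. -1.] q7 -0.56 F [-0.1 -0.4 -0.3] op 0.0337
turn 0.011 shift [0.0109 0.0012 0.    ]
```

View pics/w6.png

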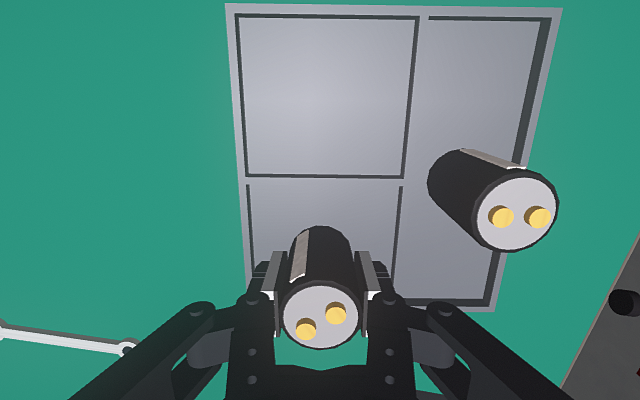

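The can hangs upright, centred in the right bay. I'll lower it and release.

Call:
step_arm(motion=[0.025, 0.006, 0, 0, 0, 0.025, 0.0045, 0, 0, 0, 0.025, 0, 0, 0, 0, 0.05, 0, 0, 0, 0, 0.05, 0, 0, 0, 0, 0.05, 0, 0, 0, 0, 0.05, -0.015, 0, 0, 0, 0.05, -0.025, 0, 0, 0, 0.05, -0.03, 0, 0, 0, 0.05, -0.03, 0, 0, 0, 0.05, -0.04, 0, 0, 0, 0.05, -0.02, 0, 0, 0, 0.05, 0, 0, 0, 0])

```text
time_s: 23.05
ee_pos: [0.6147, 0.1797, 0.2073]
ee_rot: [1.105, 1.271, -1.094]
wrist_force: [0.3, -0.7, 0.3]
opening: 0.0502
```

```bash
python3 - <<'E'
from h import *
plan((.456,.334,.2),8.4)
E
```

```text
t 23.05 pos [0.6147 0.1797 0.2073] yaw 8.4 down [ 0.007  0.002 -1.   ] q7 -0.47 F [ 0.3 -0.7  0.3] op 0.0502
turn 0.0 shift [ 0.0064 -0.1346 -0.1758]
```

Call:
step_arm(motion=[0.06, 0, -0.017, -0.022, 0, 0.06, 0, -0.017, -0.022, 0, 0.06, 0, -0.017, -0.022, 0, 0.06, 0, -0.017, -0.022, 0, 0.06, 0, -0.017, -0.022, 0, 0.06, 0, -0.017, -0.022, 0, 0.06, 0, -0.017, -0.022, 0, 0.06, 0, -0.015, -0.022, 0, 0.06, 0, 0, 0, 0, 0.06, 0, 0, 0, 0])

```text
time_s: 24.05
ee_pos: [0.4541, 0.3331, 0.2021]
ee_rot: [1.098, 1.275, -1.1]
wrist_force: [0.9, -0.6, 0.1]
opening: 0.0601
```

```bash
python3 - <<'E'
from h import *
p,st,s,v=look("w7","can_a")
plan((.456,.334,.036),8.4)
c=proj(p,(.456,.334,.055),st); print("pred",c)
# bright silver disc near the prediction
m=((s<40)&(v>150)).astype(np.uint8); w=np.zeros_like(m); u0,v0=map(int,c); w[v0-30:v0+30,u0-35:u0+35]=m[v0-30:v0+30,u0-35:u0+35]
w=cv2.morphologyEx(w,cv2.MORPH_CLOSE,np.ones((9,9))); cs,_=cv2.findContours(w,0,2); k=max(cs,key=cv2.contourArea); (cu,cv_),r=cv2.minEnclosingCircle(k); print("disc",cu,cv_,r,back(p,(cu,cv_),.055,st))
save(p,"w7c",(220,100,440,260),3)
E
```

```text
can_a 0.81 [0.4526 0.346  0.0552] [320. 180.]
t 24.15 pos [0.4553 0.332  0.202 ] yaw 8.3 down [-0.    -0.001 -1.   ] q7 -0.84 F [ 0.4 -0.1  0. ] op 0.0603
turn -0.001 shift [ 0.166  0.001 -0.002]
pred [321.48573349 193.44122116]
disc 321.28570556640625 185.60714721679688 18.800382614135742 [0.45475342 0.34115908 0.055     ]
```

View pics/w7c.png

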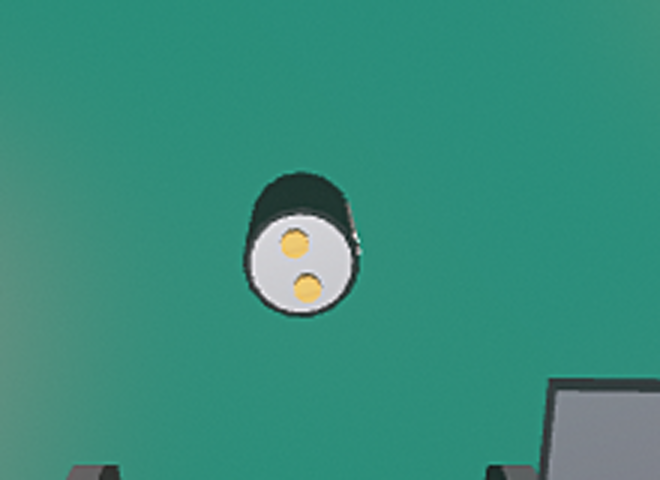

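The can top is at full-image (320,188), 5 mm further along y, so I'll correct and grasp.

Call:
step_arm(motion=[0.06, 0.02, 0, -0.007, 0, 0.06, 0.03, 0, 0, 0, 0.06, 0.03, 0, 0, 0, 0.06, 0.03, 0, 0, 0, 0.06, 0.025, 0, 0, 0, 0.06, 0.018, 0, 0, 0, 0.06, 0.011, 0, 0, 0, 0.06, 0, 0, 0, 0, 0.025, 0, 0, 0, 0, 0.025, 0, 0, 0, 0, 0.025, 0, 0, 0, 0, 0.025, 0, 0, 0, 0, 0.025, 0, 0, 0, 0, 0.025, -0.02, 0, 0, 0, 0.025, -0.03, 0, 0, 0, 0.025, -0.03, 0, 0, 0, 0.025, -0.03, 0, 0, 0, 0.025, -0.02, 0, 0, 0])

```text
time_s: 25.95
ee_pos: [0.4538, 0.3404, 0.1704]
ee_rot: [1.102, 1.274, -1.098]
wrist_force: [-0.9, 1.2, -1.3]
opening: 0.0341
```

```bash
python3 - <<'E'
from h import *
plan((.6032,.2598,.042),8)
E
```

```text
t 25.95 pos [0.4538 0.3404 0.1704] yaw 8.4 down [ 0.002  0.001 -1.   ] q7 -0.88 F [-0.9  1.2 -1.3] op 0.0341
turn 0.007 shift [0.1286 0.1364 0.1007]
```

Call:
step_arm(motion=[0.025, 0, 0.01, 0.007, 0, 0.025, 0, 0.018, 0.013, 0, 0.025, 0, 0.02, 0.015, 0, 0.025, 0, 0.02, 0.015, 0, 0.025, 0, 0.02, 0.015, 0, 0.025, 0, 0.02, 0.015, 0, 0.025, 0, 0.018, 0.013, 0, 0.025, 0, 0.01, 0.007, 0, 0.025, 0, 0, 0, 0, 0.025, 0, 0, 0, 0, 0.025, 0.02, 0, 0, 0, 0.025, 0.03, 0, 0, 0, 0.025, 0.03, 0, 0, 0, 0.025, 0.02, 0, 0, 0, 0.025, 0.01, 0, 0, 0, 0.025, 0.006, 0, 0, 0, 0.025, 0, 0, 0, 0])

```text
time_s: 27.65
ee_pos: [0.6022, 0.2616, 0.0522]
ee_rot: [1.1, 1.276, -1.1]
wrist_force: [1.1, -0.5, -0.2]
opening: 0.0343
```

```bash
python3 - <<'E'
from h import *
plan((.6032,.2598,.042),8)
p=get_image("wrist"); save(p,"w8")
E
```

```text
t 27.65 pos [0.6022 0.2616 0.0522] yaw 8.5 down [-0.  0. -1.] q7 -0.69 F [ 1.1 -0.5 -0.2] op 0.0343
turn 0.008 shift [0.0102 0.0007 0.0019]
```

View pics/w8.png

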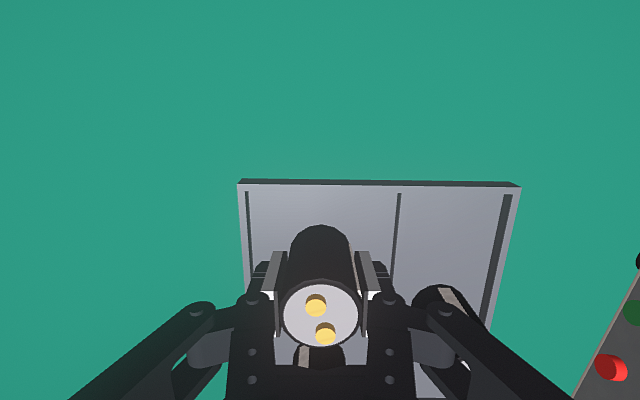

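The can is upright and centred in the left bay, so I'll release it.

Call:
step_arm(motion=[0.025, 0.006, 0, 0, 0, 0.025, 0.0035, 0, 0, 0, 0.025, 0, 0, 0, 0, 0.05, 0, 0, 0, 0, 0.05, 0, 0, 0, 0, 0.05, 0, 0, 0, 0, 0.05, -0.015, 0, 0, 0, 0.05, -0.025, 0, 0, 0, 0.05, -0.03, 0, 0, 0, 0.05, -0.03, 0, 0, 0, 0.05, -0.04, 0, 0, 0, 0.05, -0.02, 0, 0, 0, 0.05, 0, 0, 0, 0])

```text
time_s: 29.0
ee_pos: [0.6044, 0.2623, 0.208]
ee_rot: [1.106, 1.272, -1.094]
wrist_force: [0.4, 0.3, -0.5]
opening: 0.0499
```

```bash
python3 - <<'E'
from h import *
plan((.477,-.149,.2),4.7)
E
```

```text
t 29.0 pos [0.6044 0.2623 0.208 ] yaw 8.4 down [ 0.007  0.003 -1.   ] q7 -0.6 F [ 0.4  0.3 -0.5] op 0.0499
turn 0.065 shift [ 0.0058 -0.1608  0.3995]
```

Call:
step_arm(motion=[0.07, 0, 0, 0, 0.065, 0.07, 0, -0.011, 0.028, 0, 0.07, 0, -0.011, 0.028, 0, 0.07, 0, -0.011, 0.028, 0, 0.07, 0, -0.011, 0.028, 0, 0.07, 0, -0.011, 0.028, 0, 0.07, 0, -0.011, 0.028, 0, 0.07, 0, -0.011, 0.028, 0, 0.07, 0, -0.011, 0.028, 0, 0.07, 0, -0.012, 0.028, 0, 0.07, 0, -0.012, 0.028, 0, 0.07, 0, -0.012, 0.028, 0, 0.07, 0, -0.012, 0.028, 0, 0.07, 0, -0.012, 0.028, 0, 0.07, 0, -0.012, 0.028, 0, 0.07, 0.004, 0, 0.008, 0, 0.07, 0, 0, 0, 0, 0.07, 0, 0, 0, 0])

```text
time_s: 30.8
ee_pos: [0.4762, -0.1494, 0.1986]
ee_rot: [1.148, 1.248, -1.147]
wrist_force: [-0.3, -0.2, -0.0]
opening: 0.0698
```

```bash
python3 - <<'E'
from h import *
p,st,s,v=look("w9","choke")
plan((.477,-.149,.03),4.7)
print("pred top",proj(p,(.477,-.149,.03),st))
E
```

```text
choke 0.97 [ 0.4685 -0.1485  0.0307] [311. 186.]
t 30.9 pos [ 0.4764 -0.149   0.1988] yaw 4.8 down [ 0.     0.001 -1.   ] q7 0.1 F [ 0.6 -0.  -0.5] op 0.0702
turn 0.003 shift [1.688e-01 5.000e-04 1.000e-04]
pred top [320.13539413 187.48305708]
```

View pics/w9.png

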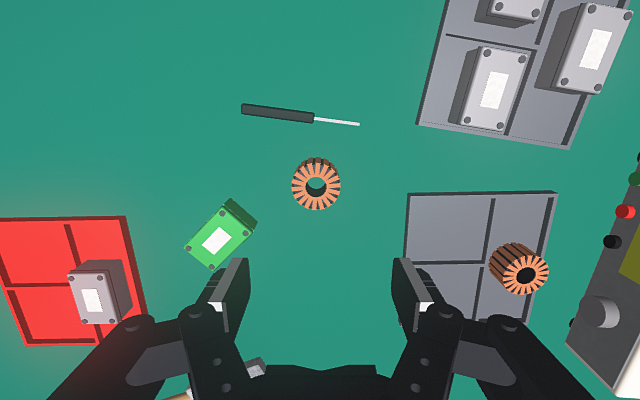

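The choke top is at (316,186). The green module's nearest corner is at (257,208), so I'll narrow the opening to 58 mm. The choke tray's left bay has inner corners at about (410,197), (494,198), (485,260) and (408,259).

Call:
step_arm(motion=[0.058, 0.02, -0.0035, -0.001, 0, 0.058, 0.03, 0, 0, 0, 0.058, 0.03, 0, 0, 0, 0.058, 0.03, 0, 0, 0, 0.058, 0.03, 0, 0, 0, 0.058, 0.018, 0, 0, 0, 0.058, 0.01, 0, 0, 0, 0.058, 0, 0, 0, 0, 0.035, 0, 0, 0, 0, 0.035, 0, 0, 0, 0, 0.035, 0, 0, 0, 0, 0.035, 0, 0, 0, 0, 0.035, 0, 0, 0, 0, 0.035, -0.02, 0, 0, 0, 0.035, -0.03, 0, 0, 0, 0.035, -0.03, 0, 0, 0, 0.035, -0.03, 0, 0, 0, 0.035, -0.02, 0, 0, 0])

```text
time_s: 32.7
ee_pos: [0.4729, -0.1504, 0.1629]
ee_rot: [1.149, 1.244, -1.148]
wrist_force: [-0.0, 0.7, -0.7]
opening: 0.0443
```

```bash
python3 - <<'E'
from h import *
p=get_image("wrist"); st={"ee_pos":np.array([.4763,-.149,.1987]),"ee_rot":[1.148,1.248,-1.147]}
W=np.array([back(p,u,.012,st)[:2] for u in ((408,259),(410,197),(494,198),(485,260))]); print(W.round(4))
W2=np.array([back(p,u,.012,st)[:2] for u in ((406,193),(556,191))]); print("outer left near/far",W2.round(4))
d=W2[1]-W2[0]; e=d/np.hypot(*d); n=np.array([-e[1],e[0]]); c=W2[0]+.046*e-.041*n; print("len",np.hypot(*d),"yaw",np.degrees(np.arctan2(*e[::-1])),"bay from outer",c, "from inner",W.mean(0))
plan((*c,.034),4.7)
E
```

```text
[[ 0.5809 -0.2276]
 [ 0.5707 -0.1564]
 [ 0.6574 -0.1504]
 [ 0.666  -0.2219]]
outer left near/far [[ 0.5659 -0.1524]
 [ 0.7188 -0.1378]]
len 0.15355839083791128 yaw 5.477338795285531 bay from outer [ 0.61559808 -0.18885785] from inner [ 0.6187573  -0.18903289]
t 32.75 pos [ 0.4744 -0.1507  0.1653] yaw 4.7 down [ 0.006 -0.003 -1.   ] q7 0.06 F [ 2.5 -0.9  1.2] op 0.0444
turn -0.0 shift [0.1322 0.1368 0.0492]
```

Call:
step_arm(motion=[0.035, 0, 0.01, 0.004, 0, 0.035, 0, 0.018, 0.006, 0, 0.035, 0, 0.02, 0.007, 0, 0.035, 0, 0.021, 0.007, 0, 0.035, 0, 0.021, 0.007, 0, 0.035, 0, 0.02, 0.007, 0, 0.035, 0, 0.018, 0.006, 0, 0.035, 0, 0.011, 0.004, 0, 0.035, 0, 0, 0, 0, 0.035, 0, 0, 0, 0, 0.035, 0.02, 0, 0, 0, 0.035, 0.03, 0, 0, 0, 0.035, 0.03, 0, 0, 0, 0.035, 0.02, 0, 0, 0, 0.035, 0.008, 0, 0, 0, 0.035, 0, 0, 0, 0])

```text
time_s: 34.35
ee_pos: [0.6136, -0.1863, 0.0515]
ee_rot: [1.148, 1.249, -1.15]
wrist_force: [-0.8, 0.1, -0.7]
opening: 0.0443
```

```bash
python3 - <<'E'
from h import *
plan((.617,-.189,.0347),4.7)
p=get_image("wrist"); save(p,"w10")
E
```

```text
t 34.35 pos [ 0.6136 -0.1863  0.0515] yaw 4.7 down [-0.003  0.001 -1.   ] q7 -0.01 F [-0.8  0.1 -0.7] op 0.0443
turn 0.0 shift [0.0168 0.0032 0.003 ]
```

View pics/w10.png

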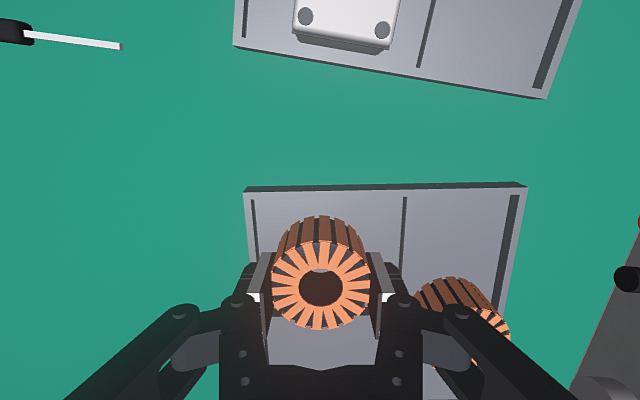

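The choke is held flat over the left bay, so I'll make a small correction, lower and release.

Call:
step_arm(motion=[0.035, 0.008, 0.003, 0.002, 0, 0.035, 0.006, 0, 0, 0, 0.035, 0.0035, 0, 0, 0, 0.035, 0, 0, 0, 0, 0.058, 0, 0, 0, 0, 0.058, 0, 0, 0, 0, 0.058, 0, 0, 0, 0, 0.058, -0.015, 0, 0, 0, 0.058, -0.025, 0, 0, 0, 0.058, -0.03, 0, 0, 0, 0.058, -0.03, 0, 0, 0, 0.058, -0.04, 0, 0, 0, 0.058, -0.03, -0.03, 0, 0, 0.058, -0.03, -0.04, 0, 0, 0.058, -0.03, -0.04, 0, 0, 0.058, 0, -0.03, 0, 0, 0.058, 0, 0, 0, 0, 0.058, 0, 0, 0, 0])

```text
time_s: 36.2
ee_pos: [0.4785, -0.2, 0.2665]
ee_rot: [1.149, 1.244, -1.149]
wrist_force: [0.3, 0.7, -0.5]
opening: 0.0585
```

```bash
python3 - <<'E'
from h import *
plan((.4,-.4,.3),4.7)
p=get_image("scene"); save(p,"scene_end",(120,80,520,400),2)
for q in ("can_a","module_a","choke","spanner","trimmer"):
    for r in finder.spot_in(p,q): print(q,round(r["confidence"],2),np.round(r["point"],3))
E
```

```text
t 36.2 pos [ 0.4785 -0.2     0.2665] yaw 4.7 down [ 0.002 -0.002 -1.   ] q7 0.24 F [ 0.3  0.7 -0.5] op 0.0585
turn -0.001 shift [-0.0332 -0.0945  0.193 ]
can_a 0.88 [0.611 0.259 0.06 ]
can_a 0.79 [0.623 0.179 0.063]
module_a 0.9 [0.628 0.043 0.038]
module_a 0.71 [ 0.382 -0.203  0.034]
module_a 0.6 [ 0.619 -0.046  0.039]
choke 0.84 [ 0.622 -0.184  0.032]
spanner 0.69 [0.453 0.084 0.005]
trimmer 0.45 [ 0.436 -0.083  0.012]
```

View pics/scene_end.png

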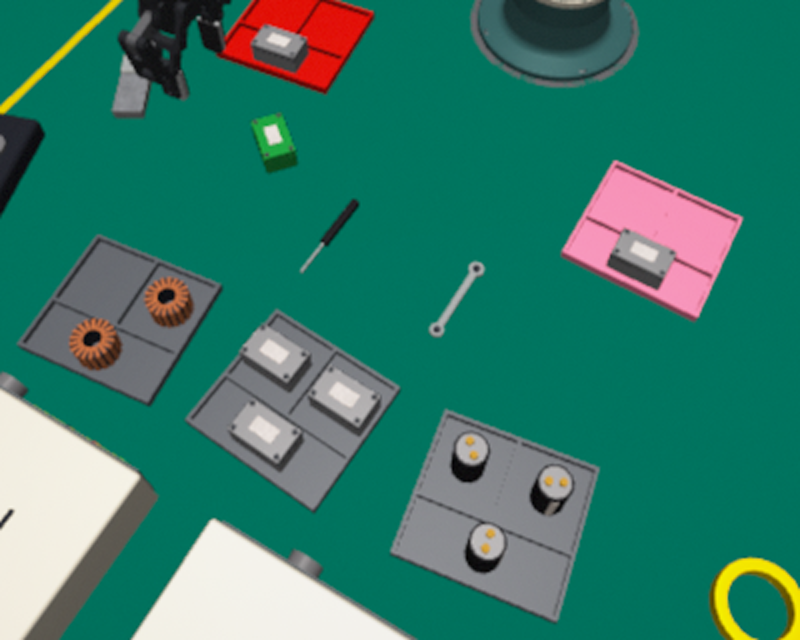

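All the parts are in their trays and the tools have not moved. I'll check the fit once from above.

```bash
python3 - <<'E'
from h import *
p=get_image("top"); save(p,"top_end",(190,60,480,160),2.7)
im=p["color"].astype(int); s=im.max(2)-im.min(2); v=im.max(2)
for c in ((.6165,-.0465),(.6205,.0353)): boxfit(p,None,s,v,proj(p,(*c,.036)),z=.036,h=19,vmin=140)
E
```

```text
px [352. 113.] ctr [ 0.6151 -0.0499] sides 0.0386 0.0642 yaw -94.3
px [314. 112.] ctr [0.6195 0.0371] sides 0.0636 0.037 yaw -90.0
```

View pics/top_end.png

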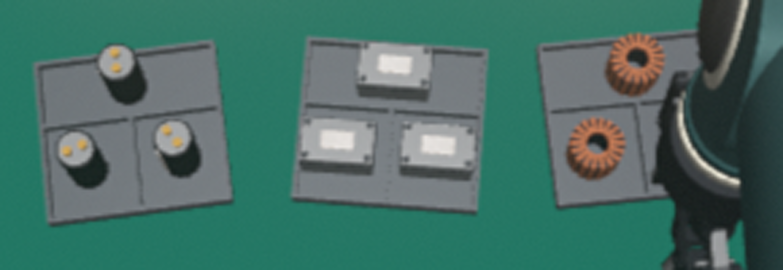

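The modules look close to centre, but I want to be sure they clear the walls, so I'll take one look from directly above.

Call:
step_arm(motion=[0.058, 0, 0.014, -0.016, 0, 0.058, 0, 0.02, -0.024, 0, 0.058, 0, 0.02, -0.024, 0, 0.058, 0, 0.02, -0.024, 0, 0.058, 0, 0.02, -0.024, 0, 0.058, 0, 0.02, -0.024, 0, 0.058, 0, 0.02, -0.024, 0, 0.058, 0, 0.02, -0.023, 0, 0.058, 0, 0, 0, 0.148, 0.058, 0, 0, 0, 0, 0.058, 0, 0, 0, 0])

```text
time_s: 37.65
ee_pos: [0.6169, -0.005, 0.2647]
ee_rot: [1.255, 1.179, -1.256]
wrist_force: [-0.8, -0.8, -0.1]
opening: 0.0578
```

```bash
python3 - <<'E'
from h import *
p,st,s,v=look("w11","module_a"); save(p,"w11c",(210,80,470,280),3)
print(np.round(st["ee_pos"],4))
E
```

```text
module_a 0.85 [0.6198 0.0393 0.0349] [320. 134.]
module_a 0.82 [ 0.615  -0.0427  0.0405] [320. 206.]
module_a 0.8 [ 0.3933 -0.1865  0.0125] [170. 305.]
module_a 0.5 [ 0.6146 -0.1812  0.0326] [327. 302.]
[ 0.6169 -0.005   0.2647]
```

View pics/w11c.png

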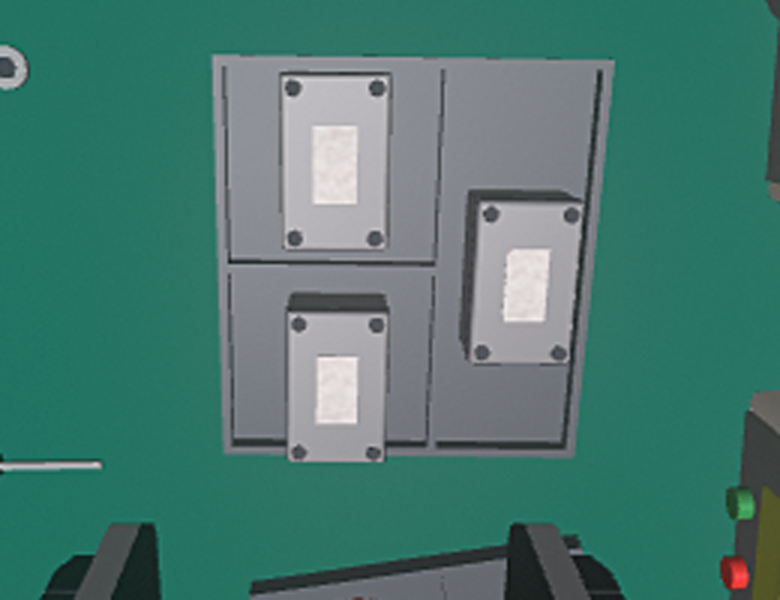

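The upper module is well inside its bay. The lower one sits toward the -y wall, with its base edge at v≈293 against the divider at v≈268. I'll compute the margin.

```bash
python3 - <<'E'
from h import *
st=bot.read_state(); p=get_image("wrist")
im=p["color"].astype(int); col=im[80:280,328].sum(1)//3
print(" ".join(f"{i+80}:{c}" for i,c in enumerate(col) if 60<=i<=150))
f=lambda cx,cy,z:back(p,(210+cx/3,80+cy/3),z,st)[:2].round(4)
print("divider lower edge floor",f(335,268,.012),"base edge",f(335,294,.004),"-y wall floor edge",f(260,439,.004),f(410,439,.004),f(260,447,.012))
print("top edges",f(335,311,.036),f(335,461,.036),"upper mod top",f(335,73,.036),f(335,249,.036), "lower x",f(289,385,.036),f(385,385,.036))
E
```

```text
140:226 141:208 142:205 143:206 144:208 145:209 146:207 147:199 148:178 149:179 150:180 151:179 152:179 153:179 154:179 155:178 156:178 157:178 158:177 159:177 160:177 161:185 162:141 163:135 164:140 165:146 166:95 167:62 168:144 169:139 170:137 171:135 172:135 173:134 174:136 175:137 176:142 177:84 178:70 179:74 180:74 181:66 182:68 183:90 184:149 185:185 186:175 187:175 188:174 189:174 190:173 191:173 192:172 193:173 194:171 195:171 196:170 197:168 198:196 199:230 200:228 201:225 202:223 203:223 204:220 205:222 206:226 207:222 208:224 209:228 210:228 211:227 212:223 213:221 214:216 215:224 216:228 217:223 218:223 219:225 220:218 221:158 222:159 223:160 224:160 225:159 226:160 227:159 228:158 229:158 230:158
divider lower edge floor [ 0.6193 -0.0065] base edge [ 0.6185 -0.0194] -y wall floor edge [ 0.5813 -0.0827] [ 0.6472 -0.0871] [ 0.5818 -0.0831]
top edges [ 0.6184 -0.018 ] [ 0.6143 -0.081 ] upper mod top [0.6242 0.0693] [0.62   0.0061] lower x [ 0.5983 -0.047 ] [ 0.6362 -0.0496]
```

The lower module has about 3.5 mm to the outer wall and 10 mm to the divider. Time allows re-centring it, so I'll regrasp, lift slightly and shift it 3.5 mm toward the divider.

Call:
step_arm(motion=[0.055, 0, 0.002, 0.022, 0, 0.055, 0.02, 0.001, 0.021, 0, 0.055, 0.04, 0, 0, 0, 0.055, 0.04, 0, 0, 0, 0.055, 0.04, 0, 0, 0, 0.055, 0.03, 0, 0, 0, 0.055, 0.025, 0, 0, 0, 0.055, 0.015, 0, 0, 0, 0.055, 0.01, 0, 0, 0, 0.055, 0.007, 0, 0, 0, 0.055, 0, 0, 0, 0, 0.03, 0, 0, 0, 0, 0.03, 0, 0, 0, 0, 0.03, 0, 0, 0, 0, 0.03, 0, 0, 0, 0, 0.03, 0, 0, 0, 0])

```text
time_s: 39.4
ee_pos: [0.6181, -0.0478, 0.0395]
ee_rot: [1.259, 1.175, -1.256]
wrist_force: [-0.6, -0.7, 6.5]
opening: 0.0385
```

Call:
step_arm(motion=[0.03, -0.004, 0, 0, 0, 0.03, 0, 0, -0.0035, 0, 0.03, 0, 0, 0, 0, 0.03, 0.0035, 0, 0, 0, 0.03, 0, 0, 0, 0, 0.055, 0, 0, 0, 0, 0.055, 0, 0, 0, 0, 0.055, 0, 0, 0, 0, 0.055, -0.015, 0, 0, 0, 0.055, -0.025, 0, 0, 0, 0.055, -0.03, 0, 0, 0, 0.055, -0.04, 0, 0, 0, 0.055, -0.04, 0, 0, 0, 0.055, -0.04, 0, 0, 0, 0.055, -0.04, 0, -0.03, 0, 0.055, 0, 0, -0.013, 0, 0.055, 0, 0, 0, 0, 0.055, 0, 0, 0, 0])

```text
time_s: 41.2
ee_pos: [0.6195, -0.0021, 0.268]
ee_rot: [1.256, 1.178, -1.259]
wrist_force: [-0.1, -0.7, -0.0]
opening: 0.0546
```

```bash
python3 - <<'E'
from h import *
p,st,s,v=look("w12","module_a"); print(np.round(st["ee_pos"],4))
boxfit(p,st,s,v,proj(p,(.616,-.046,.036),st),z=.036,h=32,vmin=155)
c=p["color"].astype(int).sum(2)//3; u=int(proj(p,(.616,-.046,.036),st)[0])+8
print([(i,c[i,u]) for i in range(160,235)  ] and " ".join(f"{i}:{c[i,u]}" for i in range(162,192)))
for y in (-.0095,-.015,-.018,-.082): print(y,proj(p,(.618,y,.036 if y<-.01 else .012),st).round(1))
# bottom edge of module top
print(" ".join(f"{i}:{c[i,u]}" for i in range(222,240)))
E
```

```text
module_a 0.95 [ 0.6146 -0.0423  0.0356] [318. 206.]
module_a 0.76 [ 0.3945 -0.1881  0.008 ] [173. 304.]
[ 0.6195 -0.0021  0.268 ]
px [322. 207.] ctr [ 0.6186 -0.0451] sides 0.0361 0.0609 yaw -92.9
162:177 163:182 164:162 165:100 166:140 167:143 168:120 169:48 170:116 171:139 172:135 173:135 174:135 175:143 176:85 177:70 178:74 179:74 180:77 181:66 182:99 183:151 184:186 185:175 186:174 187:175 188:174 189:173 190:173 191:174
-0.0095 [319. 174.]
-0.015 [319.3 183.4]
-0.018 [319.4 185.9]
-0.082 [323.  235.8]
222:161 223:159 224:160 225:160 226:159 227:158 228:158 229:158 230:159 231:163 232:116 233:85 234:88 235:90 236:90 237:89 238:89 239:88
```

```bash
python3 -c "
from cell import bot
print(bot.hand_in(), bot.read_state()['time_s'])"
```

```text
the job is handed in; nothing more can be done
the job is handed in; nothing more can be done
```

I sorted all five parts into the grey trays and handed the job in at about 41 s of the 128 s allowed. Both cans stand in the can tray, both grey modules lie flat in the module tray, and the choke lies in the choke tray, one part to a bay.

- **Final views:** The end views from the scene and top cameras show every part inside its own bay, with the pink and red trays and the green module untouched. The robot arm hid part of the choke tray in the top view, but the scene view shows the choke in its bay.
- **Spanner and trimmer:** The finder's positions for both agree with the start to about 2 mm.
- **Forces:** The highest wrist force read at the end of a move was about 7 N; I did not see forces within a move.
- **One correction:** A last close look found one module only about 3.5 mm from its outer wall. I regrasped it and moved it about 3 mm toward the divider. I checked the new position by measurement only, without viewing another picture: it now has about 6–7 mm of room on each side.

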